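# Shut, switch on and feed the label printer

## Task

Get the label printer on the packing bench ready and feed a label: first push its raised cover down until it is fully shut, then press down the raised end of the larger rocker on the switch box until it has flipped right over, and then press the long bar key on the printer's front deck all the way down and let it come back up. Do it in that order by pushing with the fingertips only: nothing is to be lifted or shoved along the bench, and the small rocker, the two round keys and everything else on the bench are to be left alone.

Things in the scene. Friction and masses are not known exactly. Their poses are not given: they have to be found in the camera images.
- printer: (Sizes in mm throughout.) Cream label printer, fixed, 230 deep (x) by 190 wide (y). Origin: centre of its underside; x points from front to back, y to its left, z up. Front deck: x -120 to -30, top 115 above the bench, with three black keys in a row at x = -85: the long bar key at y = +42, two round keys at y = -28 and -66. Behind: label bay, walls 135 high, under the cover
- cover (a joint): The printer's cover, a flat plate 130 (front to back) by 190 wide, 10 thick, hinged along its rear edge at printer x = +100, height 135. 0 = fully shut (lying flat, top 145 above the bench), grows as it opens, rad; starts ajar at 0.4 to 0.75. Its stiff hinge stays where it is left; about 2 to 3 N near the free edge moves it
- cover_edge (a point): Middle of the cover's free (front) edge, on its top face, 130 from the hinge; moves with the cover; at printer x = -30, height 145 when shut
- bar_key (a joint): The long bar key, 24 (x) by 64 (y), spring-loaded: 0 = up, 0.006 m = fully down (about 5 N), springs back when let go. The raised bar stands 9 above the deck
- bar_key_top (a point): Centre of the bar key's top face, 124 above the bench when up; moves with it
- round_key0 (a joint): Round key 20 in diameter next to the bar key, same height, travel and spring; leave alone. 0 = up, m
- round_key1 (a joint): Round key 20 in diameter at the printer's right end, same height, travel and spring; leave alone. 0 = up, m
- switch_box: Grey steel switch box, 150 (x) by 130 (y), flat top 55 above the bench, 0.8 to 1.2 kg, standing loose on rubber feet. Origin: centre of its underside, on the bench; x to its far side, y to its left. Large rocker at y = +30, small rocker at y = -40 (pivots at x = 0)
- big_rocker (a joint): The larger rocker, a flat paddle 68 (along box x) by 34, 10 thick, on a pivot along box y, 66 above the bench. 0 = off, its far (+x) end raised, and near end down; 0.5 rad = flipped right over, far end down. Stays where it is left; pressing about 3 N at 20 from the pivot turns it
- big_rocker_press (a point): Point on the top face of the larger rocker's raised half, 22.5 from the pivot towards the far end; about 76 above the bench when off and 65 when flipped; moves with the rocker
- small_rocker (a joint): The smaller rocker, 38 by 24, for the lamp; same joint values, starts off (0); leave alone
- scale: Parcel scale, fixed, 210 by 200, platform 39 above the bench. Origin: centre of its underside
- glue_stick: Loose white glue stick, 28 in diameter, 90 tall, upright beside the switch box. Origin: centre of its underside
- tape_roll: Loose roll of brown tape lying flat, 96 in diameter, 48 high, in front of the switch box. Origin: centre of its underside
- stapler: Loose black stapler, 135 long, 50 high, behind the switch box. Origin: centre of its underside
- marker: Loose black marker pen, 145 long, 16 thick, lying in front of the printer. Origin: its underside, near the middle
- parcel: Loose brown carton on the scale, 120 by 150 by 70. Origin: centre of its underside
- tape_gun: Loose red tape gun lying on its side at the left, about 240 long, 58 high. Origin: underside, near the middle
- pen_cup: Loose white pot, 76 in diameter, 100 tall, at the left. Origin: centre of its underside

How it is judged (in metres and radians):
On the way, in this order (a step that is already met when the one before it is completed fails the run):
1. the printer's cover is pushed fully shut with the fingers (value of joint cover below 0.04 rad and contact force between the fingers and cover above 0.3 N), for 0.05 s.
2. the larger rocker is flipped right over with the fingers (value of joint big_rocker above 0.42 rad and contact force between the fingers and big_rocker above 0.3 N), for 0.05 s.
3. the long bar key is pressed down with the fingers (value of joint bar_key above 0.0045 m and contact force between the fingers and bar_key above 0.3 N), for 0.05 s.
At the end, for the whole second after the job is handed in: The cover is shut (within 0.04 rad), the larger rocker is flipped (above 0.42 of 0.5 rad), all three keys are up (within 1 mm), the small rocker is still off (below 0.12 rad), the switch box stands level (0.05 rad), and it and every loose thing are within 30 mm of where they started (value of joint cover below 0.04 rad and value of joint big_rocker above 0.42 rad and value of joint each of bar_key, round_key0, round_key1 below 0.001 m and value of joint small_rocker below 0.12 rad and distance of each of switch_box, glue_stick, tape_roll, stapler, marker, parcel, tape_gun, pen_cup from where it was at the start of the episode below 0.03 m and angle between switch_box's own z axis and vertical below 0.05 rad); the robot touches nothing.
It fails at once if the larger rocker is flipped while the cover is still open (value of joint big_rocker above 0.25 rad and value of joint cover above 0.08 rad).
It fails at once if the bar key is pressed before the larger rocker is flipped (value of joint bar_key above 0.003 m and value of joint big_rocker below 0.35 rad).
It fails at once if a round key is pressed or the small rocker is moved (value of joint any of round_key0, round_key1 above 0.003 m or value of joint small_rocker above 0.15 rad).
It fails at once if the switch box is lifted or tipped, or shoved more than 30 mm (height (world z) of switch_box above 0.012 m or angle between switch_box's own z axis and vertical above 0.15 rad or distance of switch_box from where it was at the start of the episode above 0.03 m).
It fails at once if another thing on the bench is lifted, or moved more than 30 mm (distance of any of glue_stick, tape_roll, stapler, marker, parcel, tape_gun, pen_cup from where it was at the start of the episode above 0.03 m).
It also fails if it takes over 54 s, if anything falls off the work surface, if the arm or the gripper's body presses on something with over 40 N, if the wrist force passes 120 N, or if a joint passes its speed limit or range.

## Robot

A 6-joint arm with a two-finger parallel gripper is mounted at the origin on the work surface. World frame = base frame: x ahead of the robot, y to its left, z up, the work surface at z = 0. Lengths are in mm, angles in rad, forces in N, time in s.
With the tool pointing down it reaches from about 250 to 725 mm from the base axis. Payload 9.7 kg.
Tool frame: the origin (TCP) lies at the very end of the fingers, on their centre line; the grasp point (between the pads) lies 19 mm behind it (manip.hold_point_z is the distance from the TCP to the grasp point, in mm); z points along the fingers, y is the line along which they close (so a half turn about z gives the same grasp; the last joint's range is limited). The gripper opens to 85 mm and grips with 20 to 120 N. Pads are 22 mm wide; open, the fingers measure 114 mm over their backs; the gripper's body (76 mm by 85 mm) begins 54 mm behind the grasp point. The pads swing forward as they close: fully open they stand 13 mm farther back than shut.
Start: joints at [-1.337, 0.087, 0.176, 1.66, 0, 1.571], TCP at [127.419, -535.034, 231.284] pointing down, gripper open.
Joint ranges: [-3.13, 3.13], [-0.85, 1.81], [-1.15, 1.24], [-2.2, 2.28], [-1.44, 1.52], [-3.14, 3.14]. Speed limits (rad/s): [2.22, 2.22, 2.57, 3.14, 3.14, 3.14].

## Interface

Orientations are given as a 3x3 rotation matrix whose columns are the frame's x, y, z axes.
In Python, from bench import manip gives the robot as it stands. The module is installed in compiled form; this text tells all that it offers.
- The arm moves only by the tool servo_tool, never from a script. Its argument "steps" is a list of rows, each an object with "hand": the opening in per cent of the stroke, from 0 (shut) to 100 (fully open); "slide": the shift along the tool's x, y, z each as a share of 0.5 m, from -1 to 1, a list of three; "yaw": the turn about the tool's z as a share of 180 degrees, from -1 to 1. In form: [{"hand": hand, "slide": [tx, ty, tz], "yaw": yaw}, ...]. A call has 1 to 20 rows; each row is the pose to reach, as a shift and turn from the pose commanded when the call began, along the tool's axes at that moment, turning the shorter way round; what a row does not reach only later rows make up. A row lasts 1/10 s, in which the tool goes at most 50 mm and 8.59 degrees, less where a joint would pass 70% of its speed; a pose out of reach is approached as far as the arm can. A call with a number of a shift or a turn outside -1 to 1 is refused whole. A call with a gripper value outside its range is refused whole. The fingers move at their own pace and stop on an object; the grip force is fixed at half the most. Time passes only in rows, so rows that repeat a pose let the fingers close. It gives the time, the measured TCP pose, the force, the opening and the grip force at its end, in the units of the state.
- manip.get_obs(): the state, without advancing time (a new reading comes with each control period).
- manip.grab_frame(name): name is "scene" or "side" or "wrist"; returns the picture (400x640x3 uint8, blue, green, red); there is no depth.
- manip.calibration(name): a dict with "K" (3x3 intrinsics, pixels), "eye" and "rotation" of the camera in the world; the wrist camera has in their place "mount" (4x4, takes a point from camera to tool coordinates, whose origin is the TCP and whose axes are the flange's). Camera axes: x right, y down, z forward; pixel columns grow to the right and rows downward; lengths in mm; the calibration is good to about 2 mm. A picture is of the moment at which its call begins: read the wrist's pose just before it. calibration takes no time and is no camera call.
- manip.sign_off(): hands the job in; it is judged then, once.
The state is a dict: "clock": time; "q": joint angles; "joint_velocities": joint speeds; "joint_efforts": joint torques, N m; "eef_pos": TCP position; "orientation": TCP orientation; "force": force on the tool from outside, world axes, zero at the start; "ft_torque": the same for the moment, N m; "width": opening from 0.0 (shut) to 1.0 (fully open); "grasp_force": force on a finger pad.
Only numpy, scipy, OpenCV 4.12 (cv2) and the standard library are available. Lean on these libraries where they do the work, as an engineer would, in place of code of your own. Each camera call takes 0.05 s, during which the arm holds its last target. There are 200 camera calls.

## Working session

There is one attempt and no reset: what is moved stays moved. The work goes in short steps, Python scripts to look and compute and a tool call to move; the robot and the scene stay as the last step left them, time stands still between calls to the robot, and variables do not carry over. Pictures are saved under pics/ and viewed, at most 10 in all, crops included, and the job is handed in when it is done.

Besides the shell and the picture viewer there is one more tool, called after "Request:" as name(argument=value, ...), one argument or row to a line, values as JSON. servo_tool: Moves the arm, as the interface text tells. Its arguments: {"type":"object","properties":{"steps":{"type":"array"}},"required":["steps"]}

```bash
mkdir -p pics; python3 - <<'E'
from bench import manip
import cv2,numpy as np
o=manip.get_obs();print(o['clock'],o['eef_pos'],np.round(o['orientation'],3).tolist(),o['width'])
for n in ['scene','side']:
    cv2.imwrite(f'pics/{n}0.png',manip.grab_frame(n))
    c=manip.calibration(n);print(n,np.round(c['K'],1).tolist(),np.round(c['eye']),np.round(c['rotation'],3).tolist())
print(manip.calibration('wrist'))
E
```

```text
0.0 [ 127.39965595 -534.82491357  230.58281257] [[0.973, 0.232, -0.0], [0.232, -0.973, 0.001], [0.0, -0.001, -1.0]] 0.9982187748419485
scene [[394.5, 0.0, 314.3], [0.0, 394.5, 196.4], [0.0, 0.0, 1.0]] [1000. -622. 1319.] [[0.803, 0.508, -0.311], [0.596, -0.682, 0.424], [0.003, -0.526, -0.85]]
side [[439.1, 0.0, 316.7], [0.0, 439.1, 198.6], [0.0, 0.0, 1.0]] [ 244.  839. 1141.] [[-0.938, -0.269, 0.217], [-0.345, 0.707, -0.617], [0.012, -0.654, -0.757]]
{'K': array([[333.50755149,   0.        , 314.15558392],
       [  0.        , 333.50755149, 205.23077485],
       [  0.        ,   0.        ,   1.        ]]), 'mount': array([[ 7.94103766e-04, -9.56918332e-01, -2.90356119e-01,
         7.36768380e+01],
       [ 9.99999681e-01,  7.83620755e-04,  1.52373051e-04,
        -2.59677867e-03],
       [ 8.17205154e-05, -2.90356148e-01,  9.56918649e-01,
        -1.42638696e+02],
       [ 0.00000000e+00,  0.00000000e+00,  0.00000000e+00,
         1.00000000e+00]])}
```

View pics/scene0.png

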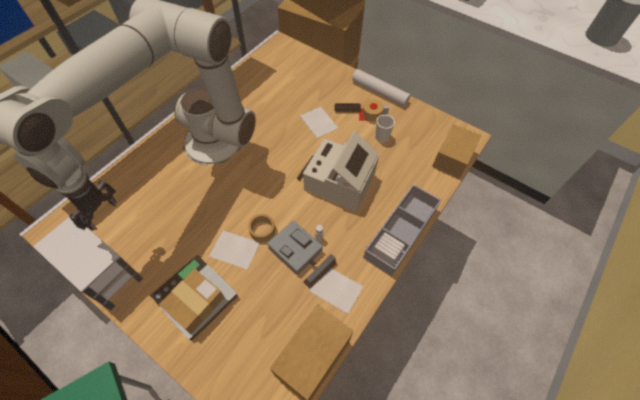

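View pics/side0.png

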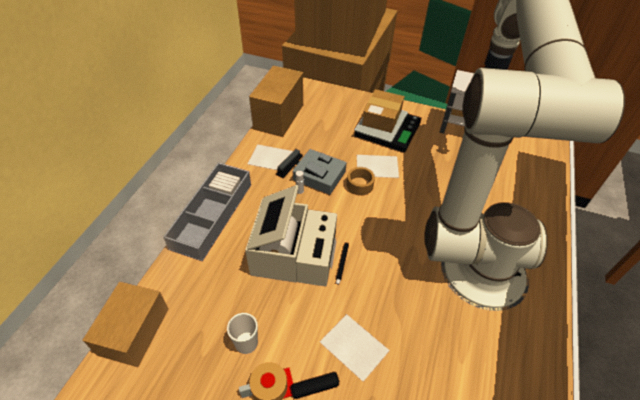

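The scene view shows the printer near (342,172) and the switch box near (296,246). In the side view they are near (292,235) and (320,170). I'll zoom in on both.

```bash
cat > h.py <<'E'
import numpy as np,cv2
from bench import manip
def ray(n,uv):
    c=manip.calibration(n);d=np.linalg.inv(c['K'])@[uv[0],uv[1],1]
    if n=='wrist':
        o=manip.get_obs();R=np.array(o['orientation']);M=c['mount']
        return np.array(o['eef_pos'])+R@M[:3,3],R@M[:3,:3]@d
    return np.array(c['eye']),np.array(c['rotation'])@d
def onz(n,uv,z):
    e,d=ray(n,uv);return np.round(e+d*(z-e[2])/d[2],1)
E
python3 - <<'E'
import cv2,numpy as np
a=cv2.imread('pics/side0.png')[140:290,235:355];b=cv2.imread('pics/scene0.png')[125:275,235:385]
f=lambda i:cv2.resize(i,None,fx=4,fy=4,interpolation=cv2.INTER_CUBIC)
cv2.imwrite('pics/sidez.png',f(a));cv2.imwrite('pics/scenez.png',f(b))
E
```

```text
(no output)
```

View pics/sidez.png

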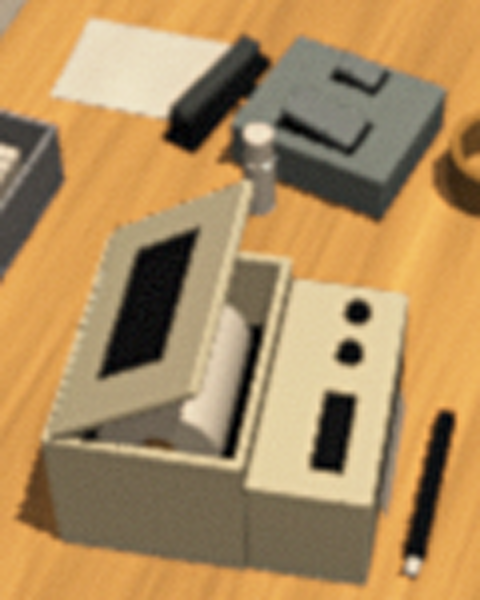

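View pics/scenez.png

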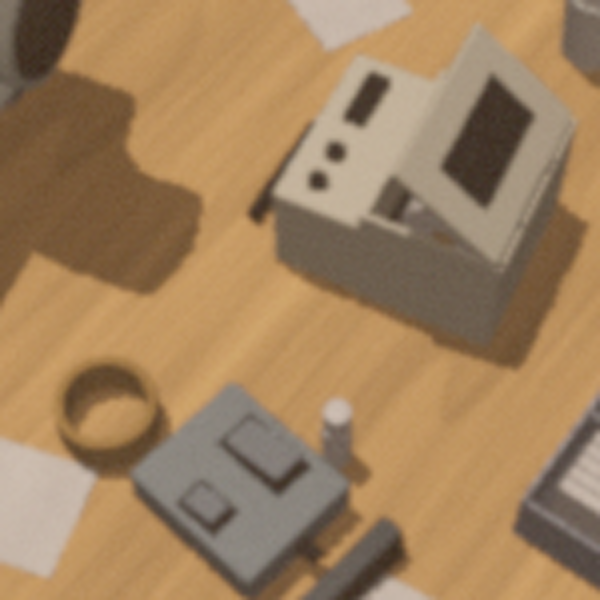

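Side crop: bar key (333,432), round keys (350,352) and (358,311), cover free edge (248,184) to (195,395), large rocker about (325,118). Scene crop: bar key (367,99), cover free edge (478,27) to (397,177), box top corners (235,385), (348,490), (250,590), (135,472), large rocker about (265,450).

```bash
python3 - <<'E'
from h import *
S=lambda u,v:(235+u/4-.4,140+v/4-.4); C=lambda u,v:(235+u/4-.4,125+v/4-.4)
for k,s,c,z in [('bar',(333,432),(367,99),124),('r0',(350,352),(336,151),124),('r1',(358,311),(318,181),124),('rocker',(325,118),(265,450),68)]:
    print(k,onz('side',S(*s),z),onz('scene',C(*c),z))
def tri(s,c):
    e1,d1=ray('side',S(*s));e2,d2=ray('scene',C(*c))
    A=np.c_[d1,-d2];t=np.linalg.lstsq(A,e2-e1,rcond=None)[0];p,q=e1+d1*t[0],e2+d2*t[1];return np.round((p+q)/2),np.round(np.linalg.norm(p-q),1)
print('coverR',tri((248,184),(397,177)),'coverL',tri((195,395),(478,27)))
for p in [(235,385),(348,490),(250,590),(135,472)]: print('box',onz('scene',C(*p),55))
print('box side',onz('side',S(443,93),55),onz('side',S(300,38),55),onz('side',S(380,213),55))
print('glue',onz('scene',C(338,410),90),onz('side',S(258,133),90))
E
```

```text
bar [469.9 178.9 124. ] [472.4 173.1 124. ]
r0 [482.4 109.  124. ] [485.2 105.1 124. ]
r1 [489.6  71.3 124. ] [492.3  67.2 124. ]
rocker [ 600.2 -159.6   68. ] [ 603.7 -160.6   68. ]
coverR (array([581.,  59., 214.]), np.float64(2.7)) coverL (array([544., 242., 214.]), np.float64(1.8))
box [ 537.9 -120.4   55. ]
box [ 681.2 -143.2   55. ]
box [ 668.9 -266.7   55. ]
box [ 521.  -240.9   55. ]
box side [ 518.2 -237.6   55. ] [ 660.8 -258.8   55. ] [523.8 -84.5  55. ]
glue [ 638.3 -100.    90. ] [ 638.9 -102.8   90. ]
```

Request:
servo_tool(
  steps=[
    {"hand": 0, "slide": [0, 0, -0.12], "yaw": 0},
    {"hand": 0, "slide": [0.904, -0.576, -0.12], "yaw": 0},
    {"hand": 0, "slide": [0.904, -0.576, -0.12], "yaw": 0},
    {"hand": 0, "slide": [0.904, -0.576, -0.12], "yaw": 0},
    {"hand": 0, "slide": [0.904, -0.576, -0.12], "yaw": 0},
    {"hand": 0, "slide": [0.904, -0.576, -0.12], "yaw": 0},
    {"hand": 0, "slide": [0.904, -0.576, -0.12], "yaw": 0},
    {"hand": 0, "slide": [0.904, -0.576, -0.12], "yaw": 0},
    {"hand": 0, "slide": [0.904, -0.576, -0.12], "yaw": 0},
    {"hand": 0, "slide": [0.904, -0.576, -0.12], "yaw": 0},
    {"hand": 0, "slide": [0.904, -0.576, -0.12], "yaw": 0},
    {"hand": 0, "slide": [0.904, -0.576, -0.12], "yaw": 0},
    {"hand": 0, "slide": [0.904, -0.576, -0.12], "yaw": 0},
    {"hand": 0, "slide": [0.904, -0.576, -0.12], "yaw": 0},
    {"hand": 0, "slide": [0.904, -0.576, -0.12], "yaw": 0},
    {"hand": 0, "slide": [0.904, -0.576, -0.12], "yaw": 0},
    {"hand": 0, "slide": [0.904, -0.576, -0.12], "yaw": 0},
    {"hand": 0, "slide": [0.904, -0.576, -0.12], "yaw": 0},
  ],
)

```text
clock: 1.9
eef_pos: [500.0, -150.8, 291.5]
orientation: [[0.973, 0.23, 0.0], [0.23, -0.973, -0.0], [0.0, 0.0, -1.0]]
force: [0.5, 0.2, 0.4]
width: 0.004
grasp_force: 0.0
```

```bash
python3 - <<'E'
from h import *
print(np.round(manip.get_obs()['q'],2))
cv2.imwrite('pics/w1.png',manip.grab_frame('wrist'))
E
```

```text
[-0.29  0.05  0.26  1.78 -0.    2.62]
```

View pics/w1.png

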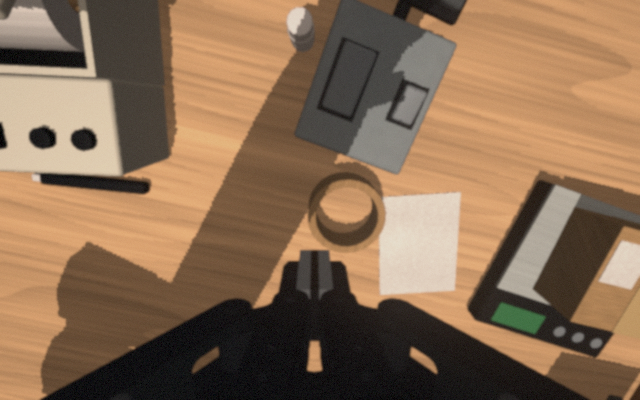

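The wrist view shows the box corners at (297,135), (400,173), (455,44) and (343,0). The large rocker outline is (345,38), (378,52), (352,117), (320,103), and the round keys are at (42,137) and (84,139).

```bash
python3 - <<'E'
from h import *
for p in [(297,135),(400,173),(455,44),(343,0)]: print('box',onz('wrist',p,55))
for p in [(345,38),(378,52),(352,117),(320,103)]: print('rk',onz('wrist',p,62))
print(onz('wrist',(42,137),124),onz('wrist',(84,139),124))
E
```

```text
box [ 535.2 -122.7   55. ]
box [ 520.7 -247.6   55. ]
box [ 663.5 -261.8   55. ]
box [ 675.5 -138.7   55. ]
rk [ 641.3 -149.2   62. ]
rk [ 636.6 -185.4   62. ]
rk [ 568.3 -176.5   62. ]
rk [ 574.3 -139.5   62. ]
[486.1 101.9 124. ] [493.2  64.5 124. ]
```

Request:
servo_tool(
  steps=[
    {"hand": 0, "slide": [0.27, -0.56, 0], "yaw": -0.085},
    {"hand": 0, "slide": [0.27, -0.56, 0], "yaw": -0.085},
    {"hand": 0, "slide": [0.27, -0.56, 0], "yaw": -0.085},
    {"hand": 0, "slide": [0.27, -0.56, 0], "yaw": -0.085},
    {"hand": 0, "slide": [0.27, -0.56, 0], "yaw": -0.085},
    {"hand": 0, "slide": [0.27, -0.56, 0], "yaw": -0.085},
    {"hand": 0, "slide": [0.27, -0.56, 0], "yaw": -0.085},
    {"hand": 0, "slide": [0.27, -0.56, 0], "yaw": -0.085},
    {"hand": 0, "slide": [0.27, -0.56, 0.1], "yaw": -0.085},
    {"hand": 0, "slide": [0.27, -0.56, 0.1], "yaw": -0.085},
    {"hand": 0, "slide": [0.27, -0.56, 0.1], "yaw": -0.085},
  ],
)

```text
clock: 3.05
eef_pos: [566.3, 152.0, 241.9]
orientation: [[0.878, 0.479, -0.001], [0.479, -0.878, -0.001], [-0.001, -0.0, -1.0]]
force: [0.5, -0.4, 2.3]
width: -0.002
grasp_force: 0.0
```

Request:
servo_tool(
  steps=[
    {"hand": 0, "slide": [0, 0, 0.03], "yaw": 0},
    {"hand": 0, "slide": [0, 0, 0.05], "yaw": 0},
    {"hand": 0, "slide": [0, 0, 0.07], "yaw": 0},
    {"hand": 0, "slide": [0, 0, 0.09], "yaw": 0},
    {"hand": 0, "slide": [0, 0, 0.11], "yaw": 0},
    {"hand": 0, "slide": [0, 0, 0.13], "yaw": 0},
    {"hand": 0, "slide": [0, 0, 0.15], "yaw": 0},
    {"hand": 0, "slide": [0, 0, 0.165], "yaw": 0},
    {"hand": 0, "slide": [0, 0, 0.175], "yaw": 0},
    {"hand": 0, "slide": [0, 0, 0.18], "yaw": 0},
    {"hand": 0, "slide": [0, 0, 0.18], "yaw": 0},
  ],
)

```text
clock: 4.15
eef_pos: [566.8, 153.5, 150.9]
orientation: [[0.877, 0.48, -0.0], [0.48, -0.877, -0.0], [-0.0, -0.0, -1.0]]
force: [0.4, 0.1, -0.5]
width: -0.001
grasp_force: 0.0
```

Request:
servo_tool(
  steps=[
    {"hand": 0, "slide": [0, 0, 0.004], "yaw": 0},
    {"hand": 0, "slide": [0, 0, 0.008], "yaw": 0},
    {"hand": 0, "slide": [0, 0, 0.012], "yaw": 0},
    {"hand": 0, "slide": [0, 0, 0.012], "yaw": 0},
  ],
)

```text
clock: 4.55
eef_pos: [566.9, 153.5, 145.2]
orientation: [[0.877, 0.48, 0.0], [0.48, -0.877, 0.0], [0.0, 0.0, -1.0]]
force: [-0.2, -0.6, 0.2]
width: 0.002
grasp_force: 0.0
```

```bash
python3 - <<'E'
from h import *
o=manip.get_obs();print(o['eef_pos'],o['force'])
cv2.imwrite('pics/s2.png',cv2.resize(manip.grab_frame('side')[140:290,235:355],None,fx=4,fy=4,interpolation=cv2.INTER_CUBIC))
E
```

```text
[566.90806386 153.50812382 145.19548894] [-0.22310046 -0.58841402  0.18105869]
```

View pics/s2.png

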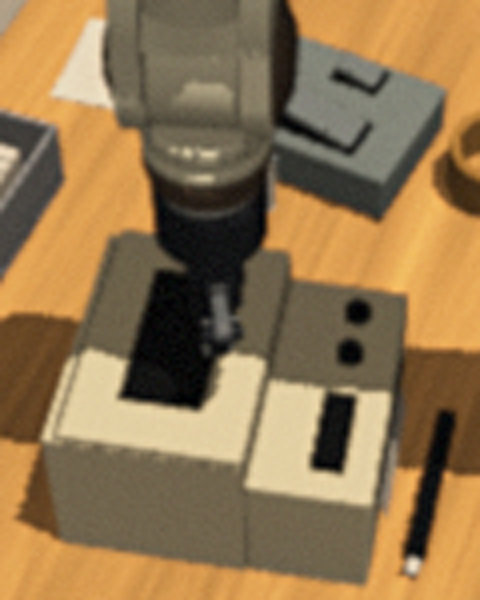

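The side view shows the cover lying almost flat under the fingertips at about (220,320). I'll press on gently until a clear force shows.

Request:
servo_tool(
  steps=[
    {"hand": 0, "slide": [0, 0, 0.003], "yaw": 0},
    {"hand": 0, "slide": [0, 0, 0.006], "yaw": 0},
    {"hand": 0, "slide": [0, 0, 0.008], "yaw": 0},
    {"hand": 0, "slide": [0, 0, 0.008], "yaw": 0},
  ],
)

```text
clock: 5.0
eef_pos: [567.1, 153.5, 144.8]
orientation: [[0.877, 0.48, 0.003], [0.48, -0.877, 0.001], [0.003, 0.001, -1.0]]
force: [-8.7, -2.6, 22.9]
width: -0.001
grasp_force: 11.3
```

The cover is hard against its stop with 23 N. Next is the big rocker.

Request:
servo_tool(
  steps=[
    {"hand": 0, "slide": [0, 0, -0.1], "yaw": 0},
    {"hand": 0, "slide": [0, 0, -0.12], "yaw": 0},
    {"hand": 0, "slide": [-0.192, 0.622, -0.12], "yaw": 0.143},
    {"hand": 0, "slide": [-0.192, 0.622, -0.12], "yaw": 0.143},
    {"hand": 0, "slide": [-0.192, 0.622, -0.12], "yaw": 0.143},
    {"hand": 0, "slide": [-0.192, 0.622, -0.12], "yaw": 0.143},
    {"hand": 0, "slide": [-0.192, 0.622, -0.12], "yaw": 0.143},
    {"hand": 0, "slide": [-0.192, 0.622, -0.12], "yaw": 0.143},
    {"hand": 0, "slide": [-0.192, 0.622, -0.12], "yaw": 0.143},
    {"hand": 0, "slide": [-0.192, 0.622, -0.12], "yaw": 0.143},
    {"hand": 0, "slide": [-0.192, 0.622, -0.12], "yaw": 0.143},
    {"hand": 0, "slide": [-0.192, 0.622, -0.12], "yaw": 0.143},
    {"hand": 0, "slide": [-0.192, 0.622, -0.12], "yaw": 0.143},
    {"hand": 0, "slide": [-0.192, 0.622, -0.04], "yaw": 0.143},
    {"hand": 0, "slide": [-0.192, 0.622, 0.04], "yaw": 0.143},
    {"hand": 0, "slide": [-0.192, 0.622, 0.06], "yaw": 0.143},
    {"hand": 0, "slide": [-0.192, 0.622, 0.06], "yaw": 0.143},
  ],
)

```text
clock: 6.7
eef_pos: [631.1, -164.4, 110.2]
orientation: [[0.999, 0.053, -0.003], [0.053, -0.999, 0.001], [-0.003, -0.001, -1.0]]
force: [0.2, -0.3, -0.3]
width: -0.001
grasp_force: 0.0
```

```bash
python3 - <<'E'
from h import *
print(np.round(manip.get_obs()['q'],2))
a=manip.grab_frame('side')[130:280,235:355];b=manip.grab_frame('wrist')
f=cv2.resize(a,None,fx=3.3,fy=3.3,interpolation=cv2.INTER_CUBIC)[:400]
cv2.imwrite('pics/w3.png',np.hstack([f,b[:,120:520]]))
E
```

```text
[-0.25  0.32  0.22  1.47  0.    2.83]
```

View pics/w3.png

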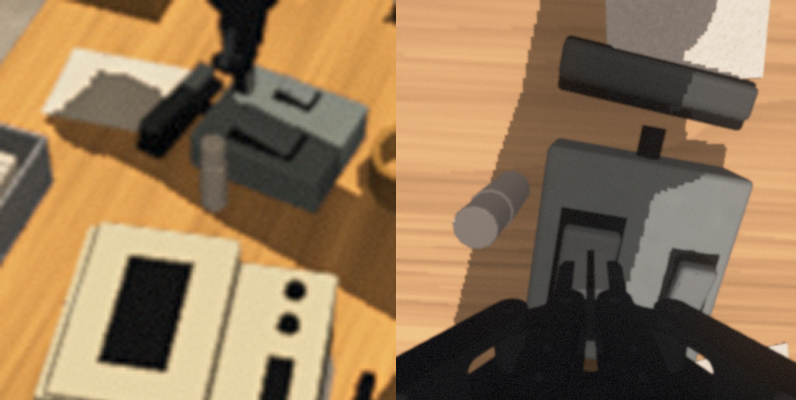

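The left half shows the cover lying flat. The right half (wrist) shows the fingertips at about (590,260), in line with the rocker's raised half (columns 560–625, far edge near row 225), and the small rocker well clear. I'll press.

Request:
servo_tool(
  steps=[
    {"hand": 0, "slide": [0, 0, 0.03], "yaw": 0},
    {"hand": 0, "slide": [0, 0, 0.05], "yaw": 0},
    {"hand": 0, "slide": [0, 0, 0.056], "yaw": 0},
    {"hand": 0, "slide": [0, 0, 0.06], "yaw": 0},
    {"hand": 0, "slide": [0, 0, 0.064], "yaw": 0},
    {"hand": 0, "slide": [0, 0, 0.068], "yaw": 0},
    {"hand": 0, "slide": [0, 0, 0.072], "yaw": 0},
    {"hand": 0, "slide": [0, 0, 0.076], "yaw": 0},
    {"hand": 0, "slide": [0, 0, 0.08], "yaw": 0},
    {"hand": 0, "slide": [0, 0, 0.082], "yaw": 0},
    {"hand": 0, "slide": [0, 0, 0.082], "yaw": 0},
  ],
)

```text
clock: 7.9
eef_pos: [632.0, -165.4, 70.2]
orientation: [[0.999, 0.052, -0.0], [0.052, -0.999, -0.0], [-0.0, 0.0, -1.0]]
force: [2.2, 0.4, 0.9]
width: -0.001
grasp_force: 0.8
```

Request:
servo_tool(
  steps=[
    {"hand": 0, "slide": [0, 0, 0.003], "yaw": 0},
    {"hand": 0, "slide": [0, 0, 0.006], "yaw": 0},
    {"hand": 0, "slide": [0, 0, 0.008], "yaw": 0},
    {"hand": 0, "slide": [0, 0, 0.008], "yaw": 0},
  ],
)

```text
clock: 8.3
eef_pos: [632.0, -165.4, 66.1]
orientation: [[0.999, 0.052, 0.0], [0.052, -0.999, -0.0], [0.0, 0.0, -1.0]]
force: [2.5, -0.1, 2.4]
width: -0.003
grasp_force: 1.3
```

Request:
servo_tool(
  steps=[
    {"hand": 0, "slide": [0, 0, 0.002], "yaw": 0},
    {"hand": 0, "slide": [0, 0, 0.004], "yaw": 0},
    {"hand": 0, "slide": [0, 0, 0.005], "yaw": 0},
    {"hand": 0, "slide": [0, 0, 0.005], "yaw": 0},
  ],
)

```text
clock: 8.7
eef_pos: [632.2, -165.4, 65.3]
orientation: [[0.999, 0.052, 0.001], [0.052, -0.999, -0.0], [0.001, 0.0, -1.0]]
force: [-0.6, 0.4, 12.2]
width: -0.002
grasp_force: 5.5
```

The rocker is at its stop (12 N). On to the bar key, with a check picture first.

Request:
servo_tool(
  steps=[
    {"hand": 0, "slide": [0, 0, -0.08], "yaw": 0},
    {"hand": 0, "slide": [0, 0, -0.17], "yaw": 0},
    {"hand": 0, "slide": [0, 0, -0.26], "yaw": 0},
    {"hand": 0, "slide": [-0.286, -0.696, -0.26], "yaw": -0.143},
    {"hand": 0, "slide": [-0.286, -0.696, -0.26], "yaw": -0.143},
    {"hand": 0, "slide": [-0.286, -0.696, -0.26], "yaw": -0.143},
    {"hand": 0, "slide": [-0.286, -0.696, -0.26], "yaw": -0.143},
    {"hand": 0, "slide": [-0.286, -0.696, -0.26], "yaw": -0.143},
    {"hand": 0, "slide": [-0.286, -0.696, -0.26], "yaw": -0.143},
    {"hand": 0, "slide": [-0.286, -0.696, -0.26], "yaw": -0.143},
    {"hand": 0, "slide": [-0.286, -0.696, -0.26], "yaw": -0.143},
    {"hand": 0, "slide": [-0.286, -0.696, -0.26], "yaw": -0.143},
    {"hand": 0, "slide": [-0.286, -0.696, -0.26], "yaw": -0.143},
    {"hand": 0, "slide": [-0.286, -0.696, -0.26], "yaw": -0.143},
    {"hand": 0, "slide": [-0.286, -0.696, -0.2], "yaw": -0.143},
    {"hand": 0, "slide": [-0.286, -0.696, -0.17], "yaw": -0.143},
    {"hand": 0, "slide": [-0.286, -0.696, -0.17], "yaw": -0.143},
  ],
)

```text
clock: 10.4
eef_pos: [470.3, 173.5, 146.3]
orientation: [[0.878, 0.479, -0.004], [0.479, -0.878, -0.002], [-0.004, -0.001, -1.0]]
force: [0.0, -0.3, 0.1]
width: 0.002
grasp_force: 0.0
```

```bash
python3 - <<'E'
from h import *
a=manip.grab_frame('scene')[125:275,235:385];b=manip.grab_frame('wrist')
f=cv2.resize(a,(400,400),interpolation=cv2.INTER_CUBIC)
cv2.imwrite('pics/w4.png',np.hstack([f,b[:,120:520]]))
E
```

```text
(no output)
```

View pics/w4.png

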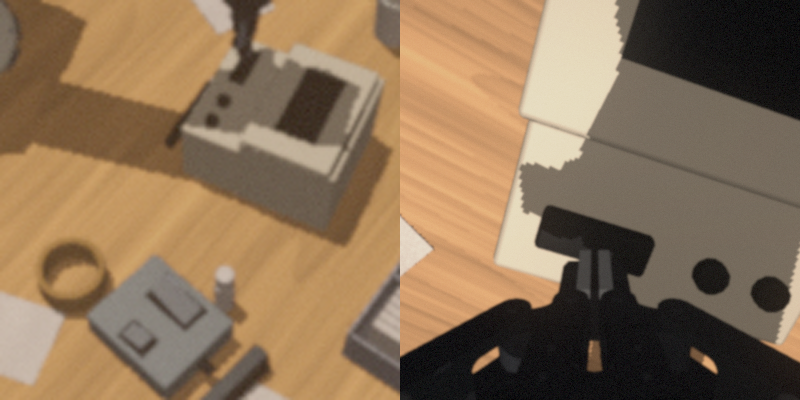

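The rocker now shows its near end raised, so it has flipped. In the wrist half the bar key spans (545,205) to (645,275), centre about (595,241), with the fingertips over it.

```bash
python3 - <<'E'
from h import *
print(onz('wrist',(315,241),124))
E
```

```text
[473.7 175.1 124. ]
```

Request:
servo_tool(
  steps=[
    {"hand": 0, "slide": [0.006, 0, 0.02], "yaw": 0},
    {"hand": 0, "slide": [0.006, 0, 0.036], "yaw": 0},
    {"hand": 0, "slide": [0.006, 0, 0.042], "yaw": 0},
    {"hand": 0, "slide": [0.006, 0, 0.046], "yaw": 0},
    {"hand": 0, "slide": [0.006, 0, 0.05], "yaw": 0},
    {"hand": 0, "slide": [0.006, 0, 0.054], "yaw": 0},
    {"hand": 0, "slide": [0.006, 0, 0.058], "yaw": 0},
    {"hand": 0, "slide": [0.006, 0, 0.06], "yaw": 0},
    {"hand": 0, "slide": [0.006, 0, 0.06], "yaw": 0},
  ],
)

```text
clock: 11.4
eef_pos: [473.9, 176.3, 119.0]
orientation: [[0.877, 0.48, 0.0], [0.48, -0.877, 0.0], [0.0, -0.0, -1.0]]
force: [-2.1, -1.2, 3.3]
width: 0.002
grasp_force: 2.1
```

Request:
servo_tool(
  steps=[
    {"hand": 0, "slide": [0, 0, 0.002], "yaw": 0},
    {"hand": 0, "slide": [0, 0, 0.004], "yaw": 0},
    {"hand": 0, "slide": [0, 0, 0.006], "yaw": 0},
    {"hand": 0, "slide": [0, 0, 0.006], "yaw": 0},
  ],
)

```text
clock: 11.8
eef_pos: [473.9, 176.3, 117.8]
orientation: [[0.877, 0.48, 0.002], [0.48, -0.877, 0.001], [0.002, 0.0, -1.0]]
force: [-7.5, -2.9, 18.5]
width: -0.001
grasp_force: 9.2
```

The key is on its stop (18 N, z 117.8). I'll lift off.

Request:
servo_tool(
  steps=[
    {"hand": 0, "slide": [0, 0, -0.03], "yaw": 0},
    {"hand": 0, "slide": [0, 0, -0.1], "yaw": 0},
    {"hand": 0, "slide": [0, 0, -0.2], "yaw": 0},
    {"hand": 0, "slide": [0, 0, -0.25], "yaw": 0},
    {"hand": 0, "slide": [0, 0, -0.25], "yaw": 0},
    {"hand": 0, "slide": [0, 0, -0.25], "yaw": 0},
    {"hand": 0, "slide": [0, 0, -0.25], "yaw": 0},
  ],
)

```text
clock: 12.5
eef_pos: [473.6, 176.1, 239.5]
orientation: [[0.877, 0.48, -0.002], [0.48, -0.877, -0.001], [-0.002, -0.0, -1.0]]
force: [0.6, 0.1, -0.1]
width: -0.0
grasp_force: 0.0
```

```bash
python3 - <<'E'
from h import *
a=manip.grab_frame('scene')[125:275,235:385];b=manip.grab_frame('wrist')
cv2.imwrite('pics/w5.png',np.hstack([cv2.resize(a,(400,400),interpolation=cv2.INTER_CUBIC),b[:,120:520]]))
E
```

```text
(no output)
```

View pics/w5.png

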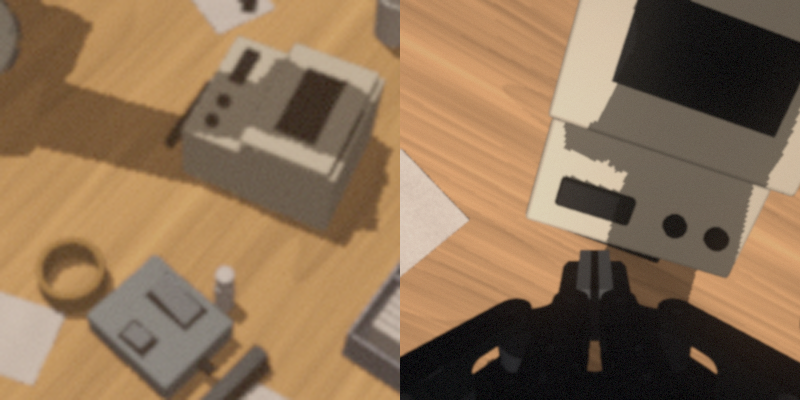

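The cover is shut, the rocker is flipped, the bar key at (595,200) is up again, and nothing else has moved.

```bash
python3 -c "
from bench import manip
print(manip.sign_off())"
```

```text
the job is handed in; nothing more can be done
None
```

I shut the cover, flipped the large rocker, then pressed and released the bar key, in that order, and handed the job in at about 12.6 s; the last pictures show everything in place, but no verdict was returned.

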